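# Weigh the antenna throw ball at the radio desk

## Task

Weigh the orange antenna-line throw ball. First, while the pan is still empty, turn the scale's dark grey tare knob until its white pointer points at the red zero mark; then push the ball along the curved track into the open yellow pocket at its end, lift it out there and set it gently into the rubber ring on the steel pan, then let go. Leave the knob at zero, do not let the ball fall onto the desk, and do not disturb the handheld radio, the mug or the desk microphone.

Things in the scene. Friction and masses are not known exactly. Their poses are not given: they have to be found in the camera images.
- track: Fixed hook-shaped ball track. Origin: arc centre, on the desk; z up. Channel centre line in its axes: straight lead-in at x = 100 mm from y = -95 to 0, then an arc of radius 100 mm about the origin, counter-clockwise from angle 0 (+x) to 110 degrees, then 68 mm straight along the tangent (open pocket) to an end stop. Blue walls 67 mm apart, black floor 14 mm above the desk.
- lead_back (a point): Back end of the lead-in, on the channel floor's centre line. It is open but for a sill just behind it (6 mm thick, top 24 mm above the desk). Aluminium lips (undersides 69.5, tops 73.5 mm above the desk) leave a 44 mm wide slot over the lead-in and arc: the ball cannot be lifted through it, but closed fingers fit down through it, or over the sill, behind the ball.
- arc_end (a point): End of the arc (110 degrees) on the channel floor's centre line: walls and lips end here and the open pocket section begins, running straight on to exit.
- exit (a point): Centre of the ball lying in the open pocket, 41 mm above the desk, 34 mm past arc_end. The yellow floor (10 mm above the desk) starts 18 mm before it at a 4 mm step down that keeps the ball in; 34 mm after it is the end stop, 40 mm high. At the sides only low curbs (outer faces 29.5 mm off the centre line, tops 22 mm high). The ball may lie 3 mm either way along the track.
- ball_center (a point): Centre of the orange hard ball, 62 mm diameter, about 0.18 kg, smooth and rather slippery (friction about 0.3), loose, free to roll in the channel; starts at rest in the straight lead-in, its centre 45 mm above the desk. Ignore the orientation.
- ball: The same ball as a  origin at its underside as built, turning with it as it rolls. Use ball_center for its position.
- scale: Fixed white parcel scale, 270 x 150 x 45 mm. Origin under its centre on the desk; x points from the tare knob to the pan, z up. Knob axis at x = -72 mm, pan axis at x = +60 mm.
- knob_grip (a point): Point on the tare knob's axis at grip height, 73 mm above the desk. Grey knob: disc skirt 72 mm across (top 57 mm above the desk) with a bar grip 62 mm long, 14 mm thick, 57 to 85 mm above the desk, white pointer line on one half of its top. The bar lies along the scale's x axis at zero, turned from it by the joint value.
- tare (a joint): Angle of the tare knob (rad), positive counter-clockwise from above, 0 when the white pointer points along the scale's -x at the red zero mark; range -1.6 to 1.6, starts 0.5 to 1.3 off on the positive side, stays where it is left (about 0.05 N m of friction).
- pan_seat (a point): Where the ball's centre comes to rest when it sits in the rubber ring (outer diameter 44 mm, inner 36 mm, 8 mm tall) in the middle of the steel pan; moves with the pan. 37 mm above the pan's underside.
- pan: Round steel pan, 120 mm across, 4 mm thick. Origin at the centre of its underside, 60 mm above the desk when empty. It is sprung: sinks some 3 to 6 mm under the ball, 10 mm at most (0.4 N per mm).
- handheld: Bystander: black handheld radio lying flat, body 110 x 58 x 34 mm, stub aerial 85 mm along its +x. Origin under the middle of its case.
- mug: Bystander: white mug, 80 mm across, 92 mm tall, handle to its +y. Origin under its centre.
- desk_mic: Bystander: desk microphone on a round foot (96 mm across), 130 mm tall. Origin under its centre.
Things that resemble listed ones, but are neither listed nor needed, are in the scene too. There is more than one size of the ball; the job needs the middle-sized.

How it is judged (in metres and radians):
On the way, in this order (a step that is already met when the one before it is completed fails the run):
1. the tare knob's pointer is turned to zero, with the ball still in the covered part of the track (value of joint tare between -0.08 and 0.08 rad and distance between ball_center and exit above 0.03 m), for 0.2 s.
2. the ball lies in the open pocket at the end of the track (horizontal distance between ball_center and exit below 0.01 m and height (world z) of ball_center below 0.0445 m), for 0.1 s.
3. the ball is lifted out of the pocket, clear of the track (height (world z) of ball_center above 0.09 m), for 0.1 s.
At the end, for the whole second after the job is handed in: The ball rests still in the rubber ring on the pan (centre within 6 mm of its seat), its weight on the pan, and the tare knob points at zero within 0.08 rad (distance between ball_center and pan_seat below 0.006 m and linear speed of ball below 0.03 m/s and contact force between ball and pan above 0.5 N and value of joint tare between -0.08 and 0.08 rad); the robot touches nothing.
It fails at once if the ball falls onto the desk (height (world z) of ball_center below 0.035 m).
It fails at once if the ball is dropped or pressed hard onto the pan (over 15 N) (contact force between ball and pan above 15 N).
It fails at once if the handheld radio is moved more than 30 mm (distance of handheld from where it was at the start of the episode above 0.03 m).
It fails at once if the mug is moved more than 30 mm (distance of mug from where it was at the start of the episode above 0.03 m).
It fails at once if the desk microphone is moved more than 30 mm (distance of desk_mic from where it was at the start of the episode above 0.03 m).
It also fails if it takes over 70 s, if anything falls off the work surface, if the arm or the gripper's body presses on something with over 40 N, if the wrist force passes 120 N, or if a joint passes its speed limit or range.

## Robot

A 6-joint arm with a two-finger parallel gripper is mounted at the origin on the work surface. World frame = base frame: x ahead of the robot, y to its left, z up, the work surface at z = 0. Lengths are in m, angles in degrees, forces in N, time in s.
With the tool pointing down it reaches from about 0.375 to 0.9 m from the base axis. Payload 3.1 kg.
Tool frame: the origin (TCP) lies between the finger pads; the fingertips stand 11 mm ahead of it and the grasp point (between the pads) lies 8 mm behind it; z points along the fingers, y is the line along which they close (so a half turn about z gives the same grasp; the last joint's range is limited). The gripper opens to 87 mm and grips with 3 to 60 N. Pads are 19 mm wide; open, the fingers measure 117 mm over their backs; the gripper's body (75 mm by 190 mm) begins 51 mm behind the grasp point.
Start: joints at [-10.227, 30.224, 82.088, -0, 67.689, -10.227], TCP at [0.625, 0, 0.234] pointing down, gripper open.
Joint ranges: [-176.69, 176.69], [-43.24, 126.21], [12.49, 139.97], [-82, 262], [0, 151.66], [-163.58, 163.58]. Speed limits (degrees/s): [159.86, 159.86, 180, 180, 180, 180].

## Interface

Orientations are given as a 3x3 rotation matrix whose columns are the frame's x, y, z axes.
In Python, from rig import bot gives the robot as it stands.
- The arm moves only by the tool apply_moves, never from a script. Its argument "steps" is a list that holds one entry, the list of rows, each a list of 7 numbers: the shift along the tool's x, y, z in cm, then the turn, a rotation vector about the tool's x, y, z in degrees, then the gripper command: -1 is shut, 1 is fully open, values between are in proportion. In form: [[[dx, dy, dz, rx, ry, rz, jaw], ...]]. A call has 1 to 20 rows; each row is the pose to reach, as a shift and turn from the pose commanded when the call began, along the tool's axes at that moment; what a row does not reach only later rows make up. A row lasts 1/8 s, in which the tool goes at most 62.5 mm and 10.7 degrees, less where a joint would pass 70% of its speed; a pose out of reach is approached as far as the arm can. A call with a gripper value outside its range is refused whole. The fingers move at their own pace and stop on an object; the grip force is fixed at half the most. Time passes only in rows, so rows that repeat a pose let the fingers close. It gives the time, the measured TCP pose, the force, the opening and the grip force at its end, in the units of the state.
- bot.read_state(): the state, without advancing time (a new reading comes with each control period).
- bot.capture(name): name is "scene" or "side" or "wrist"; returns the picture (420x560x3 uint8, blue, green, red); there is no depth.
- bot.camera_model(name): a dict with "intrinsics" (3x3 intrinsics, pixels), "k1" (the pictures are not rectified: a ray, as slopes to the right and down, at radius r is drawn at 1 + k1 r^2 times it, then the intrinsics apply), "R" (3x3) and "t" (3): a world point X has camera coordinates R X + t. Camera axes: x right, y down, z forward; pixel columns grow to the right and rows downward; lengths in m; the calibration is good to about 2 mm. A picture is of the moment at which its call begins: read the wrist's pose just before it. camera_model takes no time and is no camera call; for the wrist camera it gives the pose at the moment of the call.
- bot.hand_in(): hands the job in; it is judged then, once.
The state is a dict: "time_s": time; "joint_positions": joint angles; "qvel": joint speeds; "tau": joint torques, N m; "position": TCP position; "tcp_rot": TCP orientation; "force": force on the tool from outside, world axes, zero at the start; "moment": the same for the moment, N m; "opening": opening from 0.0 (shut) to 1.0 (fully open); "grasp_force": force on a finger pad.
Only numpy, scipy, OpenCV 4.12 (cv2) and the standard library are available. Lean on these libraries where they do the work, as an engineer would, in place of code of your own. Each camera call takes 0.05 s, during which the arm holds its last target. There are 200 camera calls.

## Working session

There is one attempt and no reset: what is moved stays moved. The work goes in short steps, Python scripts to look and compute and a tool call to move; the robot and the scene stay as the last step left them, time stands still between calls to the robot, and variables do not carry over. Pictures are saved under pics/ and viewed, at most 10 in all, crops included, and the job is handed in when it is done.

Besides the shell and the picture viewer there is one more tool, called after ">>>" as name([rows], argument=value, ...), one row to a line, values as JSON. apply_moves: Moves the arm, as the interface text tells. Its arguments: {"type":"object","properties":{"steps":{"type":"array","items":{"type":"array","items":{"type":"array","items":{"type":"number"}}}}},"required":["steps"]}

```bash
mkdir -p pics; ls
python3 - <<'E'
from rig import bot
import cv2,numpy as np
a=bot.capture("scene");b=bot.capture("side")
cv2.imwrite("pics/scene.png",a);cv2.imwrite("pics/side.png",b)
for n in("scene","side"):
    m=bot.camera_model(n);R=np.array(m["R"]);print(n,-R.T@np.array(m["t"]),R.round(2).tolist(),m["k1"],m["intrinsics"])
print(bot.read_state())
E
```

```text
pics
scene [ 1.12876852 -0.19452674  1.1601629 ] [[0.38, 0.93, -0.0], [0.79, -0.33, -0.52], [-0.48, 0.2, -0.86]] 0.00213979847609664 [[521.92462279   0.         277.98095568]
 [  0.         521.92462279 206.79058712]
 [  0.           0.           1.        ]]
side [ 0.15153427 -0.68757993  1.079065  ] [[0.88, -0.47, -0.01], [-0.36, -0.67, -0.65], [0.29, 0.58, -0.76]] -0.07024224301661874 [[460.07309789   0.         288.52573465]
 [  0.         460.07309789 213.1582195 ]
 [  0.           0.           1.        ]]
{'time_s': 0.1, 'joint_positions': array([-1.02260540e+01,  3.02739318e+01,  8.21489311e+01,  6.44317085e-04,
        6.76893793e+01, -1.02274947e+01]), 'qvel': array([ 0.02977698, -0.12173161, -0.12606323,  0.00937591,  0.10486563,
       -0.00610706]), 'tau': array([-3.02360622e-04, -4.40987206e+01, -1.77151054e+01,  6.34850166e-02,
        5.34114777e-02, -3.85449334e-05]), 'position': array([6.24363847e-01, 1.60892719e-04, 2.32666964e-01]), 'tcp_rot': array([[-2.05206256e-05,  9.99998145e-01, -1.92602911e-03],
       [ 9.99999936e-01,  2.12102266e-05,  3.58023123e-04],
       [ 3.58063310e-04, -1.92602164e-03, -9.99998081e-01]]), 'force': array([-0.34371263,  0.39838809, -0.57409824]), 'moment': array([0.04282724, 0.03298837, 0.00335169]), 'grasp_force': 0.0, 'opening': 0.9977796143790828}
```

View pics/scene.png

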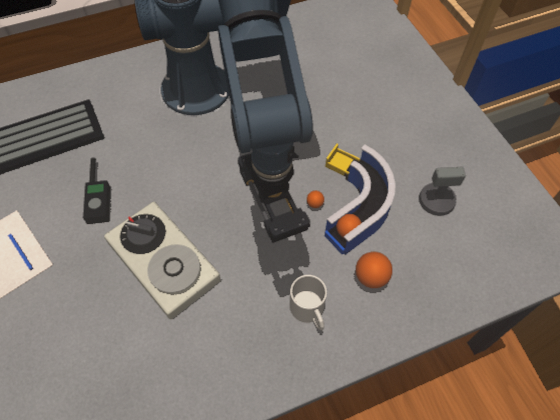

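View pics/side.png

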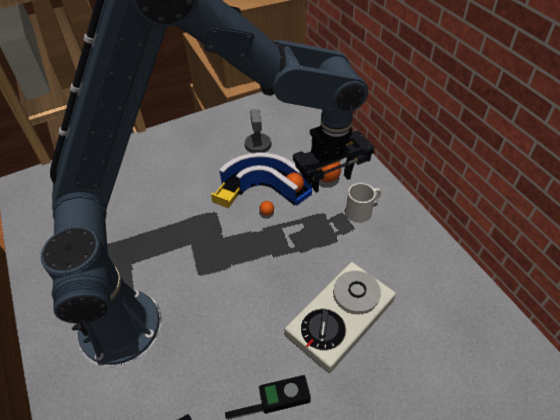

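```bash
cat > h.py <<'E'
from rig import bot
import cv2,numpy as np
def ray(n,px,m=None):
    m=m or bot.camera_model(n);K=np.array(m["intrinsics"],float);R=np.array(m["R"]);t=np.array(m["t"]).ravel()
    d=cv2.undistortPoints(np.array([[px]],float),K,np.array([m["k1"],0,0,0,0.]))[0,0]
    return -R.T@t,R.T@np.array([d[0],d[1],1.])
def onz(n,px,z,m=None):
    o,d=ray(n,px,m);return o+d*(z-o[2])/d[2]
def meet(r):
    A=0;b=0
    for o,d in r:
        d=d/np.linalg.norm(d);P=np.eye(3)-np.outer(d,d);A=A+P;b=b+P@o
    return np.linalg.solve(A,b)
E
python3 - <<'E'
from h import *
a=cv2.imread("pics/scene.png");b=cv2.imread("pics/side.png")
def crop(im,x,y,w,h,s):
    return cv2.resize(im[y:y+h,x:x+w],None,fx=s,fy=s,interpolation=cv2.INTER_CUBIC)
t=crop(a,295,140,130,150,2);t=crop(a,300,140,100,114,4)
u=crop(a,100,198,122,120,3)
v=crop(b,205,148,120,62,3); w=crop(b,280,260,120,110,3)
print(t.shape,u.shape,v.shape,w.shape)
c=np.zeros((600,780,3),np.uint8)
def put(i,x,y):
    h=min(i.shape[0],600-y);ww=min(i.shape[1],780-x);c[y:y+h,x:x+ww]=i[:h,:ww]
put(t,0,0);put(u,405,0);put(v,405,380);cv2.imwrite("pics/crop.png",c)
for nm,im in(("scene",a),("side",b)):
    hsv=cv2.cvtColor(im,cv2.COLOR_BGR2HSV)
    for cn,lo,hi in(("orange",(3,170,100),(14,255,255)),("yellow",(20,150,90),(32,255,255)),("red",(0,180,100),(2,255,255)),("blue",(105,120,40),(125,255,255))):
        k=cv2.inRange(hsv,lo,hi);N,L,S,C=cv2.connectedComponentsWithStats(k)
        print(nm,cn,[(S[i].tolist(),C[i].round(1).tolist()) for i in range(1,N) if S[i,4]>(25 if cn!="red" else 4)])
E
```

```text
(456, 400, 3) (360, 366, 3) (186, 360, 3) (330, 360, 3)
scene orange [([307, 191, 17, 16, 201], [315.0, 198.6]), ([337, 214, 24, 21, 316], [347.5, 223.2]), ([357, 252, 35, 34, 903], [374.1, 268.7])]
scene yellow [([326, 144, 34, 31, 513], [339.4, 160.3])]
scene red [([129, 218, 4, 3, 5], [130.6, 219.2])]
scene blue [([466, 27, 94, 78, 4546], [515.8, 66.2]), ([325, 229, 20, 22, 96], [334.2, 240.1]), ([9, 235, 23, 34, 118], [20.0, 251.2])]
side orange [([322, 162, 18, 9, 69], [330.4, 166.0]), ([325, 169, 16, 9, 81], [332.6, 173.4]), ([287, 173, 17, 15, 146], [295.7, 178.7]), ([260, 201, 14, 13, 136], [266.4, 207.0])]
side yellow [([211, 182, 29, 25, 305], [223.6, 195.5])]
side red [([307, 339, 6, 8, 18], [309.7, 342.3])]
side blue [([220, 158, 75, 24, 597], [254.7, 166.1]), ([239, 171, 73, 34, 857], [273.2, 184.6])]
```

View pics/crop.png

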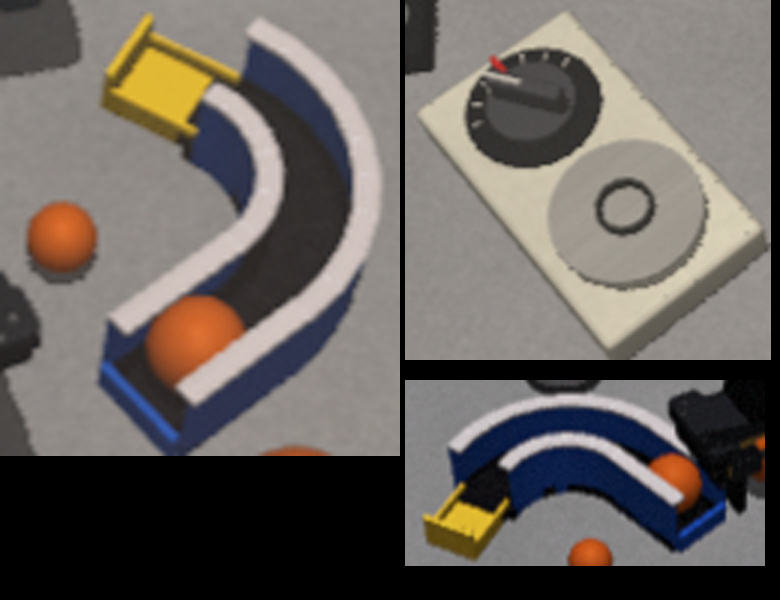

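In the scene image three orange balls are visible: small at (316,199) and large at (374,269), both loose on the desk, and the middle one at (348,225) between the track walls. The crop shows the last one in the lead-in, so it is the ball meant. The knob's red mark is at (131,219), its white pointer is slightly off it, and the ring is at (173,267).

```bash
cat >> h.py <<'E'
def rigid(M,W):
    M=np.array(M)[:,:2];W=np.array(W)[:,:2];m=M.mean(0);w=W.mean(0);a=M-m;b=W-w
    th=np.arctan2((a[:,0]*b[:,1]-a[:,1]*b[:,0]).sum(),(a*b).sum());c,s=np.cos(th),np.sin(th);R=np.array([[c,-s],[s,c]])
    t=w-R@m;return th,R,t,((M@R.T+t-W)*1000).round(1)
E
python3 - <<'E'
from h import *
T=lambda x,y:(300+(x-1.5)/4,140+(y-1.5)/4)
S=lambda x,y:(100+(x-406)/3,198+(y-1)/3)
sc=[onz("scene",S(*p),.045) for p in((568,12),(418,115),(765,232),(610,347))]
# top, left: knob end ; right,bottom: pan end
print(np.round(sc,4).tolist())
for sg in(1,-1):
    print(rigid([(-.135,sg*.075),(-.135,-sg*.075),(.135,sg*.075),(.135,-sg*.075)],sc))
print("pan",onz("scene",S(628,213),.064),"ring",onz("scene",S(625,207),.072))
print("pointer",onz("scene",S(486,76),.085),onz("scene",S(520,82),.085),"red",onz("scene",(130.6,219.2),.048))
a=np.radians(110);u=np.array([np.cos(a),np.sin(a)])
M=[(.078,-.095),(.122,-.095),.122*u,.078*u]
W=[onz("scene",T(*p),.0735) for p in((128,335),(178,386),(247,42),(224,96))]
r=rigid(M,W);print("track",np.degrees(r[0]),r[2],r[3].tolist())
ex=r[1]@(.1*u+.034*np.array([-u[1],u[0]]))+r[2];print("exit",ex,"lead",r[1]@[.1,-.095]+r[2],"arcend",r[1]@(.1*u)+r[2])
y=[onz("scene",(339.4,160.3),.012),onz("side",(223.6,195.5),.015)];print("yellow",y)
b=meet([ray("scene",(348.5,224.5)),ray("side",(295.7,179.5))]);print("ball",b, r[1].T@(b[:2]-r[2]))
for p in((348.5,224.5),):print(onz("scene",p,.045))
E
```

```text
[[0.3715, -0.2219, 0.045], [0.4203, -0.3596, 0.045], [0.6233, -0.1344, 0.045], [0.667, -0.2707, 0.045]]
(np.float64(0.3366877860305704), array([[ 0.94385407, -0.33036266],
       [ 0.33036266,  0.94385407]]), array([ 0.52050623, -0.24665154]), array([[-3.1,  1.4],
       [-2.4, -2.5],
       [-0.1,  3.1],
       [ 5.7, -2.1]]))
(np.float64(0.3462053624212679), array([[ 0.94066712, -0.33933077],
       [ 0.33933077,  0.94066712]]), array([ 0.52050623, -0.24665154]), array([[  47.5, -141.1],
       [ -52.2,  137.7],
       [  49.7, -137. ],
       [ -45. ,  140.4]]))
pan [ 0.5772074  -0.22705621  0.064     ] ring [ 0.57557184 -0.22751378  0.072     ]
pointer [ 0.43166851 -0.2964536   0.085     ] [ 0.44715449 -0.27303453  0.085     ] red [ 0.40083719 -0.28844774  0.048     ]
track 15.34857893361346 [0.51415528 0.22414871] [[3.1, -1.7], [3.2, -2.5], [0.6, 3.3], [-7.0, 0.8]]
exit [0.42856833 0.28604277] lead [0.63573424 0.15900612] arcend [0.45630034 0.30571345]
yellow [array([0.41231056, 0.27847921, 0.012     ]), array([0.41258493, 0.28089096, 0.015     ])]
ball [0.62394955 0.19485102 0.06090931] [ 0.09812345 -0.05731427]
[0.61639972 0.2008417  0.045     ]
```

>>> apply_moves([
  [[-27,-17.2,0,0,0,38,1],[-27,-17.2,0,0,0,38,1],[-27,-17.2,0,0,0,38,1],[-27,-17.2,0,0,0,38,1],[-27,-17.2,0,0,0,38,1],[-27,-17.2,0,0,0,38,1],[-27,-17.2,0,0,0,38,1],[-27,-17.2,0,0,0,38,1],[-27,-17.2,0,0,0,38,1],[-27,-17.2,0,0,0,38,1]],
])

```text
time_s: 1.35
position: [0.4535, -0.269, 0.2335]
tcp_rot: [[0.614, 0.789, 0.0], [0.789, -0.614, 0.0], [0.0, -0.0, -1.0]]
force: [0.6, 0.9, 0.4]
opening: 1.002
grasp_force: 0.0
```

Run:
```python
from h import *
import json
m=bot.camera_model("wrist");w=bot.capture("wrist");s=bot.capture("scene");cv2.imwrite("pics/w1.png",w);cv2.imwrite("pics/s1.png",s)
json.dump({k:np.array(v).tolist() for k,v in m.items()},open("w1.json","w"))
st=bot.read_state();print(st["position"],st["tcp_rot"].round(3).tolist(),st["time_s"])
c=np.zeros((600,800,3),np.uint8);c[:420,:560]=w;c[420:600,:240]=s[200:290,:,:][:, 320:440].repeat(2,0).repeat(2,1)
cv2.imwrite("pics/w1v.png",c)
```

```text
[ 0.45336402 -0.26938137  0.23356681] [[0.615, 0.789, 0.0], [0.789, -0.615, -0.0], [-0.0, 0.0, -1.0]] 1.45
```

View pics/w1v.png

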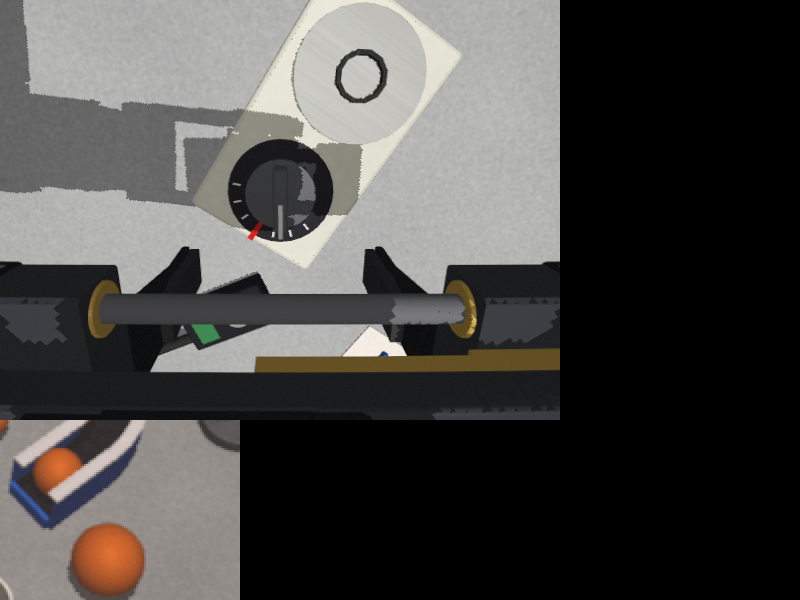

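The wrist view shows the knob bar from (280,167) to (280,240), already nearly square to the jaws. The red mark is at (255,231), the ring centre at (361,76) and the pan edge circle around (359,73).

Run:
```python
from h import *
import json
m=json.load(open("w1.json"));f=lambda p,z:onz("w",p,z,m)
a=f((280,166),.085);b=f((281,240),.085);print(a,b,(a+b)/2,np.linalg.norm(a-b),np.degrees(np.arctan2(*(b-a)[1::-1])))
print("dial",f((280.5,190),.046),"ring",f((361,76),.072),"ringbase",f((361,76),.068),"pan",f((359.5,73),.064))
print("red",f((255,231),.046))
for p in((462,53),(193,203),(306,268)):print(f(p,.045))
r=f((361,76),.070)-f((280.5,190),.046);print(np.degrees(np.arctan2(r[1],r[0])),np.hypot(r[0],r[1]))
w=[f(p,.045) for p in((462,53),(193,203),(306,268))]
x=rigid([(.135,-.075),(-.135,.075),(-.135,-.075)],w);print(np.degrees(x[0]),x[2],x[3].tolist(),"knob",x[1]@[-.072,0]+x[2],"pan",x[1]@[.06,0]+x[2])
```

```text
[ 0.47015348 -0.24418635  0.085     ] [ 0.42692698 -0.30117819  0.085     ] [ 0.44854023 -0.27268227  0.085     ] 0.07153041104129776 -127.17916653897183
dial [ 0.45088727 -0.26938742  0.046     ] ring [ 0.57307245 -0.22686007  0.072     ] ringbase [ 0.57396955 -0.22714288  0.068     ] pan [ 0.57521643 -0.2245253   0.064     ]
red [ 0.40132667 -0.28832814  0.046     ]
[ 0.66559429 -0.2696851   0.045     ]
[ 0.36929967 -0.22408231  0.045     ]
[ 0.4181317  -0.35784727  0.045     ]
19.066707618553842 0.1297520643102636
20.009104717124238 [ 0.51807138 -0.24498298] [[5.0, 0.4], [-3.7, 3.4], [-1.2, -3.8]] knob [ 0.45041742 -0.26961918] pan [ 0.57444967 -0.22445281]
```

>>> apply_moves([
  [[-0.2,-0.2,5,0,0,0,1],[-0.2,-0.2,10,0,0,0,1],[-0.2,-0.2,14,0,0,0,1],[-0.2,-0.2,16.1,0,0,0,1],[-0.2,-0.2,16.1,0,0,0,1],[-0.2,-0.2,16.1,0,0,0,-1],[-0.2,-0.2,16.1,0,0,0,-1],[-0.2,-0.2,16.1,0,0,0,-1],[-0.2,-0.2,16.1,0,0,0,-1],[-0.2,-0.2,16.1,0,0,0,-1]],
])

```text
time_s: 2.7
position: [0.4502, -0.2704, 0.0728]
tcp_rot: [[0.616, 0.788, 0.0], [0.788, -0.616, -0.0], [-0.0, 0.0, -1.0]]
force: [0.2, -0.5, 0.3]
opening: 0.515
grasp_force: 0.0
```

>>> apply_moves([
  [[0,0,0,0,0,0,-1],[0,0,0,0,0,0,-1],[0,0,0,0,0,0,-1],[0,0,0,0,0,0,-1],[0,0,0,0,0,0,-1],[0,0,0,0,0,0,-1]],
])

```text
time_s: 3.45
position: [0.4502, -0.2704, 0.0725]
tcp_rot: [[0.616, 0.788, 0.0], [0.788, -0.616, -0.0], [-0.0, 0.0, -1.0]]
force: [-0.3, -0.4, -1.3]
opening: 0.157
grasp_force: 30.0
```

>>> apply_moves([
  [[0,0,0,0,0,8,-1],[0,0,0,0,0,16,-1],[0,0,0,0,0,24,-1],[0,0,0,0,0,30,-1],[0,0,0,0,0,32.5,-1],[0,0,0,0,0,32.5,-1],[0,0,0,0,0,32.5,-1],[0,0,0,0,0,32.5,1],[0,0,0,0,0,32.5,1],[0,0,0,0,0,32.5,1],[0,0,0,0,0,32.5,1],[0,0,-5,0,0,32.5,1],[0,0,-10,0,0,32.5,1],[0,0,-15,0,0,32.5,1],[0,0,-17,0,0,32.5,1],[0,0,-17,0,0,32.5,1]],
])

```text
time_s: 5.45
position: [0.4509, -0.2709, 0.2443]
tcp_rot: [[0.943, 0.334, 0.003], [0.334, -0.943, -0.003], [0.002, 0.004, -1.0]]
force: [0.7, -0.2, -0.5]
opening: 0.988
grasp_force: 0.0
```

Run:
```python
from h import *
import json
m=bot.camera_model("wrist");w=bot.capture("wrist")
json.dump({k:np.array(v).tolist() for k,v in m.items()},open("w2.json","w"))
cv2.imwrite("pics/w2.png",w);cv2.imwrite("pics/w2v.png",cv2.resize(w[100:270,180:400],None,fx=3,fy=3,interpolation=cv2.INTER_CUBIC))
```

```text
(no output)
```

View pics/w2v.png

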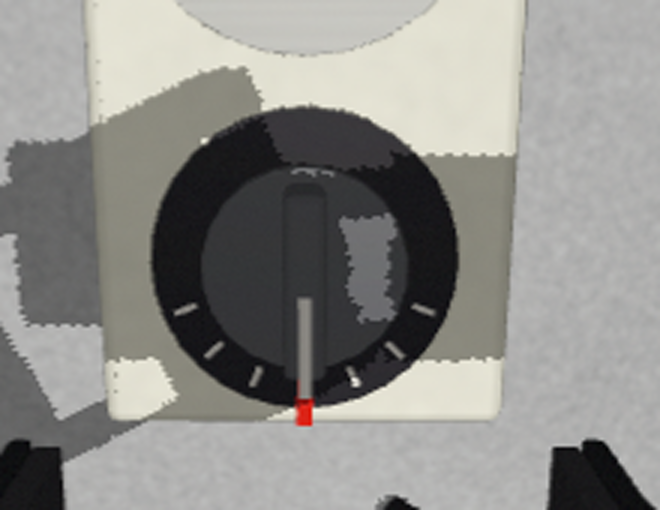

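Knob pointer now lies on the red mark (crop (305,350–410) vs red (305,412)). Next: a wrist view over the track.

>>> apply_moves([
  [[20.4,-42.8,-10,0,0,4,1],[20.4,-42.8,-10,0,0,4,1],[20.4,-42.8,-10,0,0,4,1],[20.4,-42.8,-10,0,0,4,1],[20.4,-42.8,-10,0,0,4,-1],[20.4,-42.8,-10,0,0,4,-1],[20.4,-42.8,-10,0,0,4,-1],[20.4,-42.8,-10,0,0,4,-1],[20.4,-42.8,-10,0,0,4,-1],[20.4,-42.8,-10,0,0,4,-1],[20.4,-42.8,-10,0,0,4,-1],[20.4,-42.8,-10,0,0,4,-1]],
])

```text
time_s: 7.0
position: [0.4995, 0.2, 0.3421]
tcp_rot: [[0.964, 0.265, -0.001], [0.265, -0.964, -0.0], [-0.001, 0.0, -1.0]]
force: [-0.8, -0.0, -0.7]
opening: 0.172
grasp_force: 0.0
```

Run:
```python
from h import *
import json
m=bot.camera_model("wrist");w=bot.capture("wrist");b=bot.capture("side")
json.dump({k:np.array(v).tolist() for k,v in m.items()},open("w3.json","w"))
cv2.imwrite("pics/w3.png",w);cv2.imwrite("pics/side3.png",b)
cv2.imwrite("pics/w3v.png",cv2.resize(w,None,fx=1.4,fy=1.4,interpolation=cv2.INTER_CUBIC))
print(bot.read_state()["joint_positions"])
```

```text
[ 9.94975026e+00  1.69247625e+01  8.61624479e+01 -2.90241950e-03
  7.69316330e+01  8.45403132e+01]
```

View pics/w3v.png

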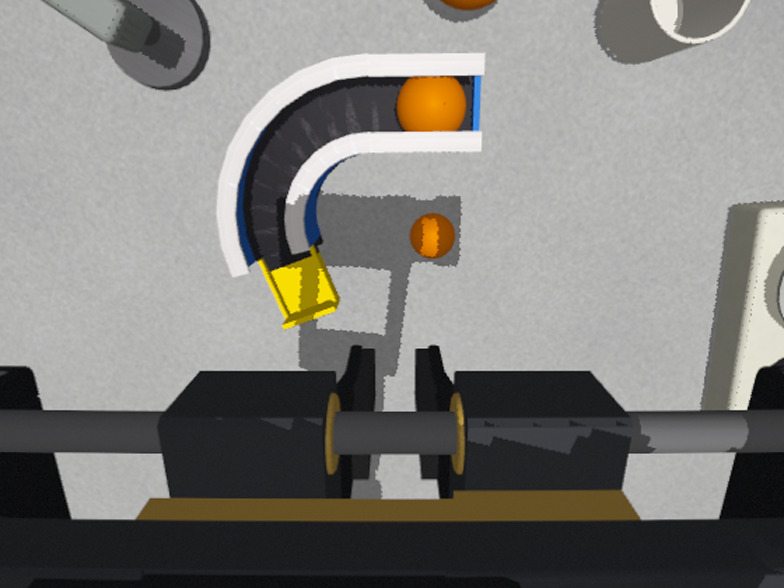

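The view (1.4x) shows the ball at (432,104), lead-in lip ends at (484,76) and (481,132), and arc-end lip corners at (248,268) and (291,254). The yellow pocket is around (300,288) and the mic foot around (158,38).

```bash
cat > t.py <<'E'
from h import *
import json
m=json.load(open("w3.json"));f=lambda p,z:onz("w",(p[0]/1.4,p[1]/1.4),z,m)
a=np.radians(110);u=np.array([np.cos(a),np.sin(a)]);v=np.array([-u[1],u[0]])
M=[(.122,-.095),(.078,-.095),.122*u,.078*u,(.1385,-.095),(.0615,-.095),.1385*u]
W=[f(p,.0735) for p in((484,76),(481,132),(248,268),(291,254),(484.5,53),(481,151),(234,276))]
th,R,t,res=rigid(M,W)
L=lambda x,y:R@[x,y]+t
ex=R@(.1*u+.034*v)+t
if __name__=="__main__":
    print(np.degrees(th),t,res.tolist(),"exit",ex,"lead",L(.1,-.095))
    b=f((432,104.5),.047);print("ball",b,R.T@(b[:2]-t))
    for n,p,z in(("mic",(158,38),.01),("michead",(60,0),.12),("mug",(700,5),.09),("big",(465,-25),.045)):
        q=f(p,z);print(n,q,R.T@(q[:2]-t))
    w=cv2.imread("pics/w3.png");k=cv2.inRange(cv2.cvtColor(w,cv2.COLOR_BGR2HSV),(20,150,60),(34,255,255));c=cv2.boundingRect(k);print(c)
    print("yellow corners",[R.T@(f(p,z)[:2]-t) for p,z in(((283,328),.04),((338,302),.04),((266,270),.01),((311,257),.01))],"exit loc",.1*u+.034*v)
E
python3 t.py
```

```text
15.738835485381365 [0.50966008 0.22462345] [[0.8, 0.0], [0.7, -0.5], [-1.6, -0.4], [0.6, -0.5], [0.2, -0.5], [-0.5, -0.1], [-0.3, 1.8]] exit [0.42365354 0.28593312] lead [0.63167991 0.16031047]
ball [0.62221402 0.19978246 0.047     ] [ 0.1015959  -0.05444023]
mic [0.61472495 0.4605505  0.01      ] [0.16512169 0.19858254]
michead [0.61293492 0.47746525 0.12      ] [0.16798695 0.21534868]
mug [0.74223869 0.02473742 0.09      ] [ 0.16963913 -0.25547955]
big [0.72678566 0.20223982 0.045     ] [ 0.20291352 -0.08044037]
(98, 175, 359, 197)
yellow corners [array([-0.11246679,  0.09531195]), array([-0.08447402,  0.03721109]), array([-0.05818524,  0.11610881]), array([-0.04438463,  0.06744783])] exit loc [-0.06615156  0.08234058]
```

```bash
cat > plan.py <<'E'
from t import *
def rows(wp):
    # wp: world x,y,z,yaw(deg of tool y) -> rows rel. to current pose
    s=bot.read_state();P=s["position"];Q=s["tcp_rot"];y0=np.degrees(np.arctan2(Q[1,1],Q[0,1]))
    for x,y,z,w in wp:
        d=Q.T@(np.array([x,y,z])-P)*100;print([*d.round(2).tolist(),0,0,round(-((w-y0+180)%360-180),1)])
E
python3 - <<'E'
from plan import *
th=np.degrees(th);rows([(*L(.1,-.108),z,th-90) for z in(.34,.15,.046)])
E
```

```text
[11.67, 8.67, 0.24, 0, 0, np.float64(-0.3)]
[11.68, 8.67, 19.24, 0, 0, np.float64(-0.3)]
[11.68, 8.67, 29.64, 0, 0, np.float64(-0.3)]
```

>>> apply_moves([
  [[11.7,8.7,6,0,0,-0.3,-1],[11.7,8.7,11,0,0,-0.3,-1],[11.7,8.7,16,0,0,-0.3,-1],[11.7,8.7,19,0,0,-0.3,-1],[11.7,8.7,20,0,0,-0.3,-1],[11.7,8.7,24,0,0,-0.3,-1],[11.7,8.7,27,0,0,-0.3,-1],[11.7,8.7,29.6,0,0,-0.3,-1],[11.7,8.7,29.6,0,0,-0.3,-1]],
])

```text
time_s: 8.22
position: [0.6347, 0.1489, 0.0466]
tcp_rot: [[0.962, 0.272, -0.002], [0.272, -0.962, -0.0], [-0.002, -0.001, -1.0]]
force: [-0.3, 0.6, 0.0]
opening: 0.004
grasp_force: 0.0
```

Run:
```python
from plan import *
thd=np.degrees(th);wp=[]
for s in [*range(-98,1,10),*range(10,100,10)]:
    if s<=0: wp.append((*L(.1,s/1000),.046,thd-90))
    else:
        a=s/100; wp.append((*L(.1*np.cos(a),.1*np.sin(a)),.046,thd-90+np.degrees(a)))
rows(wp)
st=bot.read_state();print(st["position"],st["force"],st["opening"],R.T@(st["position"][:2]-t))
```

```text
[0.02, -0.88, 0.06, 0, 0, np.float64(0.1)]
[0.02, -1.88, 0.06, 0, 0, np.float64(0.1)]
[0.03, -2.88, 0.06, 0, 0, np.float64(0.1)]
[0.03, -3.88, 0.06, 0, 0, np.float64(0.1)]
[0.03, -4.88, 0.06, 0, 0, np.float64(0.1)]
[0.03, -5.88, 0.06, 0, 0, np.float64(0.1)]
[0.03, -6.88, 0.06, 0, 0, np.float64(0.1)]
[0.03, -7.88, 0.06, 0, 0, np.float64(0.1)]
[0.03, -8.88, 0.06, 0, 0, np.float64(0.1)]
[0.03, -9.88, 0.06, 0, 0, np.float64(0.1)]
[-0.01, -11.68, 0.07, 0, 0, np.float64(-5.7)]
[-0.16, -12.67, 0.07, 0, 0, np.float64(-11.4)]
[-0.41, -13.64, 0.07, 0, 0, np.float64(-17.1)]
[-0.75, -14.58, 0.07, 0, 0, np.float64(-22.8)]
[-1.18, -15.48, 0.07, 0, 0, np.float64(-28.6)]
[-1.7, -16.33, 0.07, 0, 0, np.float64(-34.3)]
[-2.31, -17.13, 0.07, 0, 0, np.float64(-40.0)]
[-2.99, -17.86, 0.07, 0, 0, np.float64(-45.8)]
[-3.74, -18.52, 0.08, 0, 0, np.float64(-51.5)]
[0.63467027 0.1488939  0.04659102] [-0.31145244  0.59865024  0.03673938] 0.0038437003641052484 [ 0.09978147 -0.10679968]
```

>>> apply_moves([
  [[0,-0.9,0,0,0,0,-1],[0,-1.9,0,0,0,0,-1],[0,-2.9,0,0,0,0,-1],[0,-3.9,0,0,0,0,-1],[0,-4.9,0,0,0,0,-1],[0,-5.9,0,0,0,0,-1],[0,-6.9,0,0,0,0,-1],[0,-7.9,0,0,0,0,-1],[0,-8.9,0,0,0,0,-1],[0,-9.9,0,0,0,0,-1],[0,-10.7,0,0,0,-1,-1],[0,-11.7,0,0,0,-5.7,-1],[-0.15,-12.7,0,0,0,-11.4,-1],[-0.4,-13.65,0,0,0,-17,-1],[-0.75,-14.6,0,0,0,-23,-1],[-1.2,-15.5,0,0,0,-28.6,-1],[-1.7,-16.3,0,0,0,-34.3,-1],[-2.3,-17.1,0,0,0,-40,-1],[-3,-17.9,0,0,0,-45.8,-1],[-3.7,-18.5,0,0,0,-51.5,-1]],
])

```text
time_s: 10.72
position: [0.5493, 0.3171, 0.0466]
tcp_rot: [[0.382, 0.924, 0.0], [0.924, -0.382, 0.0], [0.0, 0.0, -1.0]]
force: [0.4, -0.3, -0.0]
opening: 0.001
grasp_force: 0.0
```

Run:
```python
from plan import *
thd=np.degrees(th);wp=[]
for s in range(100,171,10):
    a=s/100; wp.append((*L(.1*np.cos(a),.1*np.sin(a)),.046,thd-90+np.degrees(a)))
rows(wp)
for n in("scene","side"):
    im=bot.capture(n);cv2.imwrite(f"pics/{n}5.png",im)
    k=cv2.inRange(cv2.cvtColor(im,cv2.COLOR_BGR2HSV),(3,170,80),(14,255,255));N,LL,S,C=cv2.connectedComponentsWithStats(k)
    for i in range(1,N):
        if S[i,4]>25:
            q=onz(n,C[i],.045);print(n,S[i].tolist(),C[i].round(1),q.round(3),(R.T@(q[:2]-t)).round(3))
```

```text
[-0.11, -1.09, 0.06, 0, 0, np.float64(-5.5)]
[-0.25, -2.08, 0.06, 0, 0, np.float64(-11.2)]
[-0.49, -3.05, 0.06, 0, 0, np.float64(-17.0)]
[-0.83, -3.99, 0.06, 0, 0, np.float64(-22.7)]
[-1.27, -4.89, 0.06, 0, 0, np.float64(-28.4)]
[-1.78, -5.74, 0.06, 0, 0, np.float64(-34.2)]
[-2.39, -6.54, 0.06, 0, 0, np.float64(-39.9)]
[-3.06, -7.28, 0.06, 0, 0, np.float64(-45.6)]
scene [308, 191, 16, 15, 184] [315.2 198.2] [0.516 0.157 0.045] [-0.012 -0.067]
scene [357, 252, 35, 34, 900] [374.1 268.7] [0.745 0.204 0.045] [ 0.221 -0.084]
side [315, 156, 26, 23, 441] [327.9 167.2] [0.749 0.208 0.045] [ 0.226 -0.081]
side [237, 163, 12, 10, 60] [241.6 166.6] [0.506 0.344 0.045] [0.028 0.116]
side [260, 201, 14, 13, 143] [266.4 207.2] [0.5   0.148 0.045] [-0.03  -0.071]
side [0, 223, 4, 26, 49] [  0.9 237.7] [-0.24   0.415  0.045] [-0.67   0.387]
```

>>> apply_moves([
  [[-0.1,-1.1,0,0,0,-5.5,-1],[-0.25,-2.1,0,0,0,-11,-1],[-0.5,-3.05,0,0,0,-17,-1],[-0.8,-4,0,0,0,-22.7,-1],[-1.25,-4.9,0,0,0,-28.4,-1],[-1.8,-5.75,0,0,0,-34,-1],[-2.4,-6.55,0,0,0,-40,-1],[-2.4,-6.55,0,0,0,-40,-1],[-2.4,-6.55,0,0,0,-40,-1],[-2.4,-6.55,0,0,0,-40,-1]],
])

```text
time_s: 12.08
position: [0.4807, 0.3199, 0.0466]
tcp_rot: [[-0.296, 0.955, 0.001], [0.955, 0.296, 0.0], [0.0, 0.001, -1.0]]
force: [0.8, 0.0, 0.2]
opening: 0.008
grasp_force: 0.0
```

```bash
cat > find.py <<'E'
from plan import *
def balls(z=.041):
  for n in("scene","side"):
    im=bot.capture(n);cv2.imwrite(f"pics/{n}_l.png",im)
    k=cv2.inRange(cv2.cvtColor(im,cv2.COLOR_BGR2HSV),(3,170,80),(14,255,255));N,LL,S,C=cv2.connectedComponentsWithStats(k)
    for i in range(1,N):
        if S[i,4]>25:
            q=onz(n,C[i],z);print(n,S[i].tolist(),C[i].round(1),q.round(4),(R.T@(q[:2]-t)).round(4))
  print("exit",ex)
E
python3 - <<'E'
from find import *
balls();st=bot.read_state();print(R.T@(st["position"][:2]-t),st["joint_positions"])
E
```

```text
scene [333, 145, 22, 21, 300] [343.  155.4] [0.4195 0.2824 0.041 ] [-0.0711  0.0801]
scene [308, 191, 16, 15, 182] [315.2 198.1] [0.5137 0.1583 0.041 ] [-0.0141 -0.065 ]
scene [357, 252, 35, 34, 901] [374.2 268.7] [0.7437 0.2052 0.041 ] [ 0.22   -0.0822]
side [315, 156, 26, 23, 441] [328.  167.1] [0.7515 0.2111 0.041 ] [ 0.2291 -0.0786]
side [218, 182, 16, 14, 140] [224.3 188.4] [0.4197 0.2841 0.041 ] [-0.0705  0.0817]
side [260, 201, 14, 13, 143] [266.4 207.2] [0.501  0.1515 0.041 ] [-0.0282 -0.0681]
side [0, 232, 4, 18, 40] [  1.2 241.1] [-0.2416  0.4054  0.041 ] [-0.6741  0.3778]
exit [0.42365354 0.28593312]
[-0.00234878  0.09954825] [2.25622005e+01 4.20540389e+01 9.67179499e+01 1.25905332e-03
 4.12021697e+01 5.31184229e+00]
```

>>> apply_moves([
  [[0,0,-4,0,0,0,-1],[0,0,-8,0,0,0,1],[0,0,-12,0,0,10,1],[0,0,-12,0,0,20,1],[0,0,-12,0,0,30,1],[0,0,-12,0,0,40,1],[0,0,-12,0,0,50,1],[0,0,-12,0,0,60,1],[0,0,-12,0,0,71.5,1],[0,0,-12,0,0,71.5,1],[0,0,-12,0,0,71.5,1]],
])

```text
time_s: 13.55
position: [0.4799, 0.3197, 0.1665]
tcp_rot: [[0.81, 0.587, -0.0], [0.587, -0.81, -0.0], [-0.0, -0.0, -1.0]]
force: [-0.7, 0.1, -0.6]
opening: 0.982
grasp_force: 0.0
```

Run:
```python
from find import *
m=bot.camera_model("wrist");w=bot.capture("wrist");cv2.imwrite("pics/w6.png",w)
k=cv2.inRange(cv2.cvtColor(w,cv2.COLOR_BGR2HSV),(3,170,80),(16,255,255));N,LL,S,C=cv2.connectedComponentsWithStats(k)
for i in range(1,N):
    if S[i,4]>200:
        p=(S[i,0]+S[i,2]/2,S[i,1]+S[i,3]/2);q=onz("w",p,.041,m);print(S[i].tolist(),p,q,R.T@(q[:2]-t))
rows([(.421,.284,z,np.degrees(th)+200-270) for z in(.16,.034)])
print(bot.read_state()["opening"])
```

```text
[549, 0, 11, 63, 499] (np.float64(554.5), np.float64(31.5)) [0.71076302 0.23362228 0.041     ] [ 0.19600417 -0.04588831]
[243, 243, 66, 51, 2256] (np.float64(276.0), np.float64(268.5)) [0.42761006 0.28882142 0.041     ] [-0.06155992  0.08404738]
[404, 246, 49, 47, 1135] (np.float64(428.5), np.float64(269.5)) [0.50867094 0.17499047 0.041     ] [-0.01441514 -0.04750384]
[-6.87, -0.56, 0.65, 0, 0, np.float64(0.2)]
[-6.87, -0.56, 13.25, 0, 0, np.float64(0.2)]
0.9909584052700601
```

View pics/w6.png

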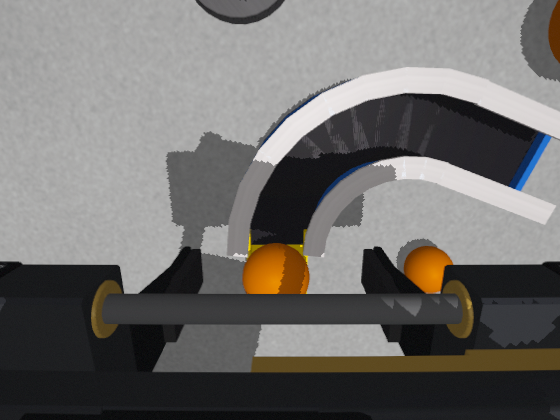

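The wrist view shows the ball in the pocket, centred at about (276,276) and in line with the jaws. The small ball at (428,269) is clear of the fingers.

>>> apply_moves([
  [[-6.9,-0.55,0.6,0,0,0,1],[-6.9,-0.55,0.6,0,0,0,1],[-6.9,-0.55,4.6,0,0,0,1],[-6.9,-0.55,8.6,0,0,0,1],[-6.9,-0.55,11.6,0,0,0,1],[-6.9,-0.55,13.2,0,0,0,1],[-6.9,-0.55,13.2,0,0,0,1],[-6.9,-0.55,13.2,0,0,0,-1],[-6.9,-0.55,13.2,0,0,0,-1],[-6.9,-0.55,13.2,0,0,0,-1],[-6.9,-0.55,13.2,0,0,0,-1],[-6.9,-0.55,13.2,0,0,0,-1]],
])

```text
time_s: 15.1
position: [0.4212, 0.284, 0.0351]
tcp_rot: [[0.811, 0.585, 0.001], [0.585, -0.811, 0.0], [0.001, 0.0, -1.0]]
force: [-0.3, 0.0, 5.7]
opening: 0.7
grasp_force: 30.0
```

>>> apply_moves([
  [[0,0,-1,0,0,0,-1],[0,0,-3,0,0,0,-1],[0,0,-6,0,0,0,-1],[0,0,-10,0,0,0,-1],[0,0,-14,0,0,0,-1],[0,0,-16,0,0,0,-1],[0,0,-16,0,0,0,-1],[0,0,-16,0,0,0,-1]],
])

```text
time_s: 16.1
position: [0.4197, 0.2834, 0.1937]
tcp_rot: [[0.811, 0.585, -0.002], [0.585, -0.811, -0.001], [-0.002, -0.001, -1.0]]
force: [-0.1, -0.7, -2.3]
opening: 0.698
grasp_force: 30.0
```

Run:
```python
from find import *
st=bot.read_state();P=st["position"];Q=st["tcp_rot"];print(P,st["opening"],st["grasp_force"],st["joint_positions"])
m=bot.camera_model("wrist");w=bot.capture("wrist");cv2.imwrite("pics/w7.png",w)
r=[]
for n in("scene","side"):
    im=bot.capture(n);cv2.imwrite(f"pics/{n}7.png",im)
    k=cv2.inRange(cv2.cvtColor(im,cv2.COLOR_BGR2HSV),(3,170,80),(16,255,255));N,LL,S,C=cv2.connectedComponentsWithStats(k)
    print(n,[(S[i].tolist(),C[i].round(1).tolist()) for i in range(1,N) if S[i,4]>25])
rows([(.5745,-.2265,z,-54) for z in(.195,.12)])
```

```text
[0.41973467 0.2834261  0.19365874] 0.6981895276603934 29.98994499910623 [ 2.13697623e+01  2.44579120e+01  1.01261333e+02 -1.22312769e-03
  5.44162163e+01  7.55711258e+01]
scene [([308, 191, 16, 15, 185], [315.2, 198.2]), ([357, 252, 35, 34, 908], [374.1, 268.7])]
side [([210, 143, 13, 13, 114], [215.7, 149.8]), ([315, 156, 26, 23, 438], [327.9, 167.1]), ([260, 201, 14, 13, 142], [266.3, 207.2]), ([0, 231, 4, 19, 38], [1.2, 240.8])]
[-17.28, 50.41, -0.16, 0, 0, np.float64(-0.2)]
[-17.26, 50.41, 7.34, 0, 0, np.float64(-0.2)]
```

>>> apply_moves([
  [[-1,3,0,0,0,0,-1],[-2.7,8,0,0,0,0,-1],[-4.5,13,0,0,0,0,-1],[-6.2,18,0,0,0,0,-1],[-7.9,23,0,0,0,0,-1],[-9.6,28,0,0,0,0,-1],[-11.3,33,0,0,0,0,-1],[-13,38,0,0,0,0,-1],[-14.7,43,0,0,0,0,-1],[-16.2,47.5,0,0,0,0,-1],[-17,49.7,0,0,0,0,-1],[-17.2,50.4,0,0,0,0,-1],[-17.2,50.4,2,0,0,0,-1],[-17.2,50.4,4,0,0,0,-1],[-17.2,50.4,6,0,0,0,-1],[-17.2,50.4,6,0,0,0,-1],[-17.2,50.4,6,0,0,0,-1]],
])

```text
time_s: 18.38
position: [0.5763, -0.2246, 0.1351]
tcp_rot: [[0.81, 0.586, 0.0], [0.586, -0.81, 0.0], [0.0, 0.0, -1.0]]
force: [0.9, -0.0, -1.7]
opening: 0.696
grasp_force: 30.0
```

Run:
```python
from find import *
st=bot.read_state();P=st["position"];print(P,st["opening"],st["force"],st["tcp_rot"].round(3).tolist())
c=np.zeros((420,800,3),np.uint8)
r=[]
for n in("scene","side"):
    im=bot.capture(n);cv2.imwrite(f"pics/{n}8.png",im)
    k=cv2.inRange(cv2.cvtColor(im,cv2.COLOR_BGR2HSV),(3,170,80),(16,255,255));N,LL,S,C=cv2.connectedComponentsWithStats(k)
    for i in range(1,N):
        if S[i,4]>15:
            q=onz(n,C[i],P[2]+.006);print(n,S[i].tolist(),C[i].round(1),q.round(4))
    x,y=(110,200) if n=="scene" else(300,220)
    c[:400,(0 if n=="scene" else 400):][:,:400]=cv2.resize(im[y:y+100,x:x+100],None,fx=4,fy=4,interpolation=cv2.INTER_CUBIC)
cv2.imwrite("pics/v8.png",c)
```

```text
[ 0.57629078 -0.22458356  0.13508804] 0.6961379168282902 [ 0.87191487 -0.04383738 -1.68747032] [[0.81, 0.586, 0.0], [0.586, -0.81, 0.0], [0.0, 0.0, -1.0]]
scene [308, 191, 16, 15, 180] [315.1 198. ] [0.5684 0.1266 0.1411]
scene [162, 240, 12, 16, 41] [167.3 247.6] [ 0.5622 -0.2241  0.1411]
scene [166, 245, 17, 22, 201] [174.5 256.2] [ 0.5881 -0.2154  0.1411]
scene [357, 253, 35, 33, 887] [374.3 268.6] [0.7781 0.1697 0.1411]
side [260, 201, 14, 14, 156] [266.4 207.7] [0.4666 0.0689 0.1411]
side [356, 260, 15, 8, 45] [363.6 263.4] [ 0.5966 -0.207   0.1411]
side [349, 266, 24, 19, 314] [359.5 275.2] [ 0.569  -0.2307  0.1411]
```

View pics/v8.png

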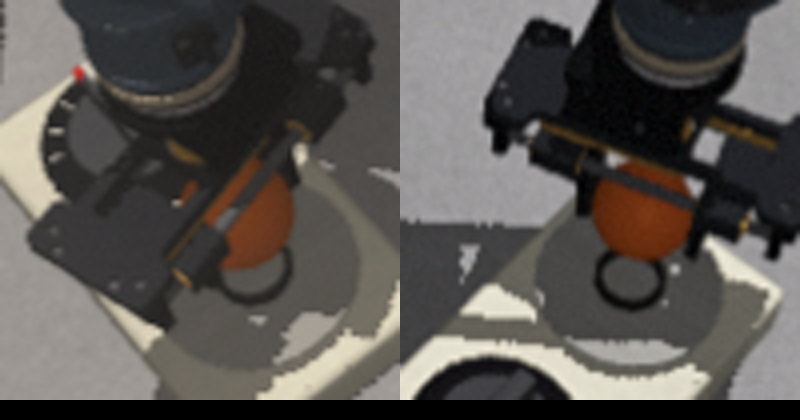

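The crops show the ball held above the ring. In the side view the ball is at (360.6,272.4) and the ring at (357.5,289.2); in the scene view the ball is at about (170.8,254.5).

Run:
```python
from h import *
print(onz("side",(360.6,272.4),.141),onz("scene",(170.6,254.3),.141),meet([ray("side",(360.6,272.4)),ray("scene",(170.6,254.3))]))
print("ring",onz("side",(357.5,289.2),.072),onz("side",(357.5,289.2),.068))
s=bot.read_state();P=s["position"];Q=s["tcp_rot"]
m=bot.camera_model("wrist");w=bot.capture("wrist");cv2.imwrite("pics/w8.png",w)
k=cv2.inRange(cv2.cvtColor(w,cv2.COLOR_BGR2HSV),(3,150,50),(18,255,255));N,LL,S,C=cv2.connectedComponentsWithStats(k)
print([S[i].tolist() for i in range(1,N) if S[i,4]>100])
i=1+np.argmax(S[1:,4]);col=int(S[i,0]+S[i,2]/2);top=S[i,1]
# tangent ray at ball's top edge: offset e along tool x with ball centre = P + Qx*e + .006 up
o,d=ray("w",(col,top),m);d/=np.linalg.norm(d)
for e in np.arange(-6,7,2)/1000:
    c=P+Q[:,0]*e+[0,0,.006];print(e,np.linalg.norm(np.cross(c-o,d)))
```

```text
[ 0.57579216 -0.2252293   0.141     ] [ 0.58046158 -0.22193871  0.141     ] [ 0.57794984 -0.22238564  0.1359458 ]
ring [ 0.57240984 -0.22954411  0.072     ] [ 0.57408153 -0.22772482  0.068     ]
[[217, 218, 130, 76, 8037], [232, 325, 99, 25, 1686]]
-0.006 0.0362447040684456
-0.004 0.03434882590835866
-0.002 0.03245295602365271
0.0 0.030557095954629354
0.002 0.02866124764912704
0.004 0.0267654136068477
0.006 0.024869597089690602
```

>>> apply_moves([
  [[-0.3,0.1,1,0,0,0,-1],[-0.3,0.1,2,0,0,0,-1],[-0.3,0.1,3,0,0,0,-1],[-0.3,0.1,3.6,0,0,0,-1],[-0.3,0.1,4,0,0,0,-1],[-0.3,0.1,4.2,0,0,0,-1],[-0.3,0.1,4.4,0,0,0,-1],[-0.3,0.1,4.5,0,0,0,-1],[-0.3,0.1,4.6,0,0,0,-1],[-0.3,0.1,4.7,0,0,0,-1],[-0.3,0.1,4.7,0,0,0,-1],[-0.3,0.1,4.7,0,0,0,-1]],
])

```text
time_s: 20.02
position: [0.5743, -0.2282, 0.0877]
tcp_rot: [[0.811, 0.585, 0.0], [0.585, -0.811, -0.0], [0.0, 0.0, -1.0]]
force: [-1.0, 0.8, -0.1]
opening: 0.698
grasp_force: 30.0
```

Run:
```python
from h import *
c=np.zeros((400,800,3),np.uint8)
for n,x,y,o in(("scene",110,210,0),("side",300,230,400)):
    im=bot.capture(n);cv2.imwrite(f"pics/{n}9.png",im)
    c[:,o:o+400]=cv2.resize(im[y:y+100,x:x+100],None,fx=4,fy=4,interpolation=cv2.INTER_CUBIC)
cv2.imwrite("pics/v9.png",c)
```

```text
(no output)
```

View pics/v9.png

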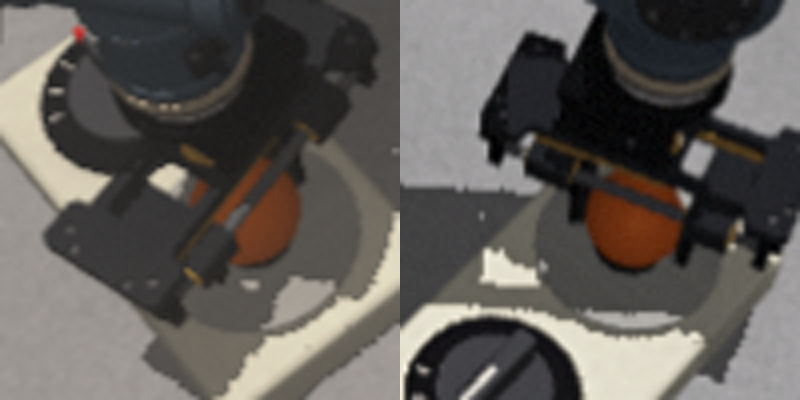

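The ring shows evenly under the ball at (633,268), and the load moved to the pan by about 1.6 N. Releasing.

>>> apply_moves([
  [[0,0,0,0,0,0,0.42],[0,0,0,0,0,0,0.45],[0,0,0,0,0,0,0.5],[0,0,0,0,0,0,0.6],[0,0,0,0,0,0,0.8],[0,0,0,0,0,0,1],[0,0,0,0,0,0,1],[0,0,0,0,0,0,1],[0,0,-2,0,0,0,1],[0,0,-5,0,0,0,1],[0,0,-9,0,0,0,1],[0,0,-14,0,0,0,1],[0,0,-18,0,0,0,1],[0,0,-18,0,0,0,1],[0,0,-18,0,0,0,1],[0,0,-18,0,0,0,1]],
])

```text
time_s: 22.12
position: [0.5732, -0.2276, 0.2657]
tcp_rot: [[0.811, 0.585, -0.003], [0.585, -0.811, 0.002], [-0.001, -0.004, -1.0]]
force: [-0.7, -0.3, -0.4]
opening: 0.998
grasp_force: 0.0
```

Run:
```python
from h import *
c=np.zeros((600,800,3),np.uint8)
m=bot.camera_model("wrist");w=bot.capture("wrist");c[:315,:420]=cv2.resize(w,(420,315))
for n,x,y,o in(("side",270,230,420),):
    im=bot.capture(n)
    c[:380,420:800]=cv2.resize(im[y:y+127,x:x+127],(380,380),interpolation=cv2.INTER_CUBIC)
    k=cv2.inRange(cv2.cvtColor(im,cv2.COLOR_BGR2HSV),(3,170,80),(16,255,255));N,LL,S,C=cv2.connectedComponentsWithStats(k)
    for i in range(1,N):
        if S[i,4]>25:print(n,S[i].tolist(),onz(n,C[i],.0925).round(4))
k=cv2.inRange(cv2.cvtColor(w,cv2.COLOR_BGR2HSV),(3,150,50),(18,255,255));N,LL,S,C=cv2.connectedComponentsWithStats(k)
for i in range(1,N):
    if S[i,4]>100:print(S[i].tolist(),onz("w",(S[i,0]+S[i,2]/2,S[i,1]+S[i,3]/2),.0925,m).round(4))
cv2.imwrite("pics/v10.png",c);print(bot.read_state()["position"])
```

```text
side [315, 160, 26, 22, 405] [0.7115 0.1552 0.0925]
side [260, 201, 14, 14, 155] [0.4829 0.1082 0.0925]
side [347, 273, 24, 23, 421] [ 0.5736 -0.2279  0.0925]
[253, 160, 61, 62, 2998] [ 0.5737 -0.228   0.0925]
[ 0.57352991 -0.22772199  0.26590279]
```

View pics/v10.png

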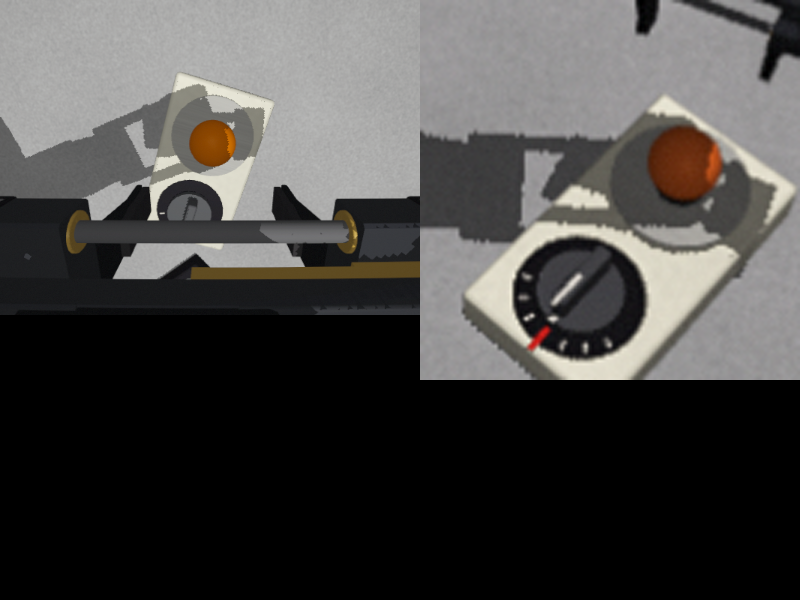

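The ball rests in the ring (side crop at (685,162)) and measures (0.574, -0.228), within about 1 mm of the ring estimate. The pointer is still aimed at the red mark and the gripper is clear.

```bash
python3 -c "
from rig import bot
print(bot.hand_in())"
```

```text
the job is handed in; nothing more can be done
None
```

The job is handed in at about 22 s of the 70 s allowed: the knob is at zero, the middle-sized ball rests in the ring on the pan, and the gripper is clear; the hand-in returned no verdict.

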